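Slide the lamp power supply back beside the shutter controller

TASK

The tall lamp power supply has been left standing apart from the low, wide shutter controller on the lab bench. Push it across the bench with the fingers, low down near its rubber feet so that it slides upright instead of tipping, until its side stands snug against the nearer side of the controller, square with it and with the two front panels in line. Do not lift it, do not shove the controller out of its place, and leave the other things on the bench alone.

Things in the scene. Friction and masses are not known exactly. Their poses are not given: they have to be found in the camera images.
- power_supply: Tall, heavy bench power supply, grey steel case, about 1.8 kg: 170 mm deep (its x), 100 wide (its y), 158 high. Origin at the centre of its underside, at bench level; z up. The case starts 8 mm up, on four rubber feet spanning 148 mm along x, only 84 along y. Front panel (display, two knobs 14 mm proud) faces its -x, fan grille +x; the flat sides to push face its +y and -y.
- supply_side_a (a point): Point on the power supply's +y side, mid-way along it, 25 mm above the bench: a good height to push at. Sliding takes about 10 N (up to 15 N; friction on the bench about 0.6). Pushed sideways above about a third of its height it may tip, near the top it will; a gripper body pressing on the upper case tips it too, so lean the tool back about 30 degrees.
- supply_side_b (a point): The same point on the power supply's -y side, mid-way along it, 25 mm above the bench.
- controller: Shutter controller: low, wide aluminium-coloured instrument, about 3.2 kg, loose on rubber feet, 170 mm deep (its x), 130 wide (its y), 98 high. Origin at the centre of its underside; z up. Front panel faces its -x, flat sides +y and -y. The supply starts left or right of it. Side by side and touching, their origins are 115 mm apart along y and level along x.
- sample_stage: Bystander: round sample stage, a black cylinder 76 mm across on a 92 mm aluminium foot ring, with a glass plate on top, 82 mm high. Origin at the centre of its underside.
- detector_stand: Bystander: detector on a thin steel post with a 75 x 60 mm aluminium base, 167 mm high, easily knocked over. Origin at the centre of its underside.
- slide_box: Bystander: small white box for glass slides with a clear lid, 34 x 84 x 36 mm (x, y, z). Origin at the centre of its underside.
- driver: Bystander: a screwdriver lying on the bench along its own x axis, about 200 mm long and 26 mm thick at the handle; origin near its middle.
There are look-alikes about, which are no part of the job. What is shaped like the power_supply but turquoise is not meant. What is shaped like the controller but yellow is not meant.

How it is judged:
At the end, for the whole second after the job is handed in: The power supply stands upright and at rest on the bench beside the controller: gap between their sides at most 8 mm, square with it within 4 degrees, front panels in line within 15 mm; the controller is within 15 mm of where it stood ((y of power_supply in the frame of controller between 0.11 and 0.123 m or y of power_supply in the frame of controller between -0.123 and -0.11 m) and x of power_supply in the frame of controller between -0.015 and 0.015 m and angle between the x axis of power_supply and the x axis of controller, either way round below 0.07 rad and angle between power_supply's own z axis and vertical below 0.03 rad and height (world z) of power_supply below 0.005 m and linear speed of each of power_supply, controller below 0.01 m/s and distance of controller from where it was at the start of the episode below 0.015 m); the robot touches nothing.
It fails at once if the power supply tips (leans more than 8 degrees) or is lifted off the bench (angle between power_supply's own z axis and vertical above 0.14 rad or height (world z) of power_supply above 0.012 m).
It fails at once if the fingers push high on the power supply (above about half its height) (contact force between the fingers and power_supply above 4 N and height (world z) of the grasp point above 0.09 m).
It fails at once if the gripper's body or the arm, not the fingers, pushes the power supply (contact force between the arm and power_supply above 4 N).
It fails at once if the controller is shoved more than 15 mm (distance of controller from where it was at the start of the episode above 0.015 m).
It fails at once if a bystander is moved more than 20 mm (distance of any of sample_stage, detector_stand, slide_box, driver from where it was at the start of the episode above 0.02 m).
It also fails if it takes over 51 s, if anything falls off the work surface, if the arm or the gripper's body presses on something with over 40 N, if the wrist force passes 120 N, or if a joint passes its speed limit or range.

ROBOT

A 7-joint arm with a two-finger parallel gripper is mounted at the origin on the work surface. World frame = base frame: x ahead of the robot, y to its left, z up, the work surface at z = 0. Lengths are in m, angles in rad, forces in N, time in s.
With the tool pointing down it reaches from about 0.4 to 0.85 m from the base axis. Payload 4.5 kg.
Tool frame: the origin (TCP) lies midway between the tips of the shut fingers; the grasp point (between the pads) lies 19 mm behind it; z points along the fingers, y is the direction in which the jaws open and shut (so a half turn about z gives the same grasp; the last joint's range is limited). The gripper opens to 88 mm and grips with 3 to 60 N. Pads are 18 mm wide; open, the fingers measure 123 mm over their backs; the gripper's body (75 mm by 187 mm) begins 45 mm behind the grasp point.
Start: joints at [1.339, 0.689, -0.195, 1.565, 0.157, 0.902, -0.215], TCP at [0.164, -0.603, 0.239] pointing down, gripper open.
Joint ranges: [-3.01, 3.01], [-0.46, 2.08], [-1.47, 1.51], [0.13, 2.56], [-1, 4.14], [0.04, 2.09], [-2.66, 2.66]. Speed limits (rad/s): [2.57, 2.57, 3.14, 3.14, 3.14, 3.14, 3.14].

INTERFACE

Orientations are given as a unit quaternion [x, y, z, w].
In Python, from plant import r gives the robot as it stands. The module is installed in compiled form; this text tells all that it offers.
- The arm moves only by the tool carry_out, never from a script. Its argument "commands" is a list of rows, each a list of 6 numbers: the shift along the tool's x, y, z in m, then the turn, a rotation vector about the tool's x, y, z in degrees. In form: [[dx, dy, dz, wx, wy, wz], ...]. A call has 1 to 12 rows; each row is the pose to reach, as a shift and turn from the pose commanded when the call began, along the tool's axes at that moment; what a row does not reach only later rows make up. A row lasts 1/10 s, in which the tool goes at most 50 mm and 8.59 degrees, less where a joint would pass 70% of its speed; a pose out of reach is approached as far as the arm can. A call with a gripper value outside its range is refused whole. "fingers" is the closure in counts, from 0 (fully open) to 255 (shut), set as the call begins (left out, the last holds). The fingers move at their own pace and stop on an object; "grip_force" is the grip in N (left out, the last holds). Time passes only in rows, so rows that repeat a pose let the fingers close. It gives the time, the measured TCP pose, the force and the opening at its end, in the units of the state.
- r.get_state(): the state, without advancing time (a new reading comes with each control period).
- r.snapshot(name): name is "side" or "top"; returns a dict with "img" (400x640x3 uint8, blue, green, red), "intrinsics" (3x3 intrinsics, pixels), "k1" (the pictures are not rectified: a ray, as slopes to the right and down, at radius r is drawn at 1 + k1 r^2 times it, then the intrinsics apply), "extrinsics" (4x4, takes a point from camera to world coordinates). Camera axes: x right, y down, z forward; pixel columns grow to the right and rows downward; lengths in m; the calibration is good to about 2 mm. A picture is of the moment at which its call begins. There is no depth.
- r.finish_job(): hands the job in, once; it reports no verdict.
Trained networks look in a picture, given as the dict that the camera call returned (one of the last four; its "shot" number tells which), for a name from the list of things; names that differ only in an ending like _2 or _b are one class to them, and where a whole thing is asked for, a point or a joint stands for the part that bears it (a point fixed in the world has none). Each returns a list of dicts, best first, with "p" (0 to 1); they miss things now and then, are a little off and sometimes report something else, mostly with a low value. They report only what shows in the picture. A call takes as long as a camera call. They do not tell look-alikes from the thing itself.
- r.spot_in(picture, label): "xyz" ([x, y, z] in m, in world coordinates, good to about 4 mm: the middle of the surface that is visible of it).
- r.spot_point(picture, label): "xyz" ([x, y, z] in m, in world coordinates, good to about 4 mm: a listed point, or the origin of a listed thing).
The state is a dict: "clock": time; "q": joint angles; "qd": joint speeds; "joint_torque": joint torques, N m; "tool_pos": TCP position; "eef_rot": TCP orientation; "contact_force": force on the tool from outside, world axes, zero at the start; "moment": the same for the moment, N m; "opening": opening from 0.0 (shut) to 1.0 (fully open).
Only numpy, scipy, OpenCV 4.12 (cv2) and the standard library are available. Lean on these libraries where they do the work, as an engineer would, in place of code of your own. Each camera call takes 0.05 s, during which the arm holds its last target.

## Working session

There is one attempt and no reset: what is moved stays moved. The work goes in short steps, Python scripts to look and compute and a tool call to move; the robot and the scene stay as the last step left them, time stands still between calls to the robot, and variables do not carry over. Pictures are saved under pics/ and viewed, and the job is handed in when it is done.

Besides the shell and the picture viewer there is one more tool, called after "Request:" by a JSON object that holds its "method" and its "body", one argument or row to a line. carry_out: Moves the arm, as the interface text tells. Its arguments: {"type":"object","properties":{"commands":{"type":"array","items":{"type":"array","items":{"type":"number"}}},"fingers":{"type":"number"},"grip_force":{"type":"number"}},"required":["commands"]}

```bash
mkdir -p pics
python3 - <<'E'
from plant import r
import cv2,json
s=r.get_state(); print({k:(v if not hasattr(v,'tolist') else v.tolist()) for k,v in s.items()})
for n in ("top","side"):
    p=r.snapshot(n); cv2.imwrite(f"pics/{n}0.png",p["img"])
    print(n,p["intrinsics"],p["k1"],p["extrinsics"])
    for l in ["power_supply","controller","supply_side_a","supply_side_b","sample_stage","detector_stand","slide_box","driver"]:
        for d in r.spot_point(p,l)[:3]: print(l,[round(float(x),3) for x in d["xyz"]],round(d["p"],2))
E
```

```text
{'clock': 0.0, 'q': [1.3387701046474374, 0.6899863944442078, -0.19453177774420866, 1.5663233527376872, 0.15730347235481928, 0.902482451642694, -0.21507189430364124], 'qd': [-0.0007983466514985971, 0.0004372647089389758, -0.0020344050139490004, -0.0012907754613361527, -0.0005831479794205653, -0.001343992260741965, -0.0014070976973684557], 'joint_torque': [-0.00014326462405733764, -52.75562524795532, -1.2668121233582497, -15.342738032341003, -0.052550670225173235, 0.006723494298057631, 0.00017299587852903642], 'tool_pos': [0.16399116029881694, -0.6024607967776597, 0.23791448118434086], 'eef_rot': [0.9911713027771526, 0.13258443586246474, -0.00017858075063208537, -0.0008854529855282922], 'contact_force': [0.07726922491395, -0.2813855070307407, -0.06072415056817429], 'moment': [-0.07328942762306702, -0.006155466543098412, 0.018156202728683755], 'opening': 1.0006123455520382}
top [[423.37322963   0.         319.42284135]
 [  0.         423.37322963 203.60381115]
 [  0.           0.           1.        ]] -0.053053977471662295 [[ 0.0079229  -0.99313689  0.11668911  0.42117388]
 [-0.9999383
[... 785 characters left out ...]
53609208 -0.21819382  0.85825221]
 [ 0.57875106  0.75062477 -0.3187627   0.3317051 ]
 [-0.00710447 -0.38622239 -0.92237834  1.25375722]
 [ 0.          0.          0.          1.        ]]
power_supply [0.357, 0.318, -0.002] 0.86
power_supply [0.555, 0.189, -0.0] 0.56
controller [0.426, -0.462, 0.003] 0.71
controller [0.57, -0.178, 0.003] 0.63
controller [0.562, 0.239, 0.027] 0.3
supply_side_a [0.566, 0.239, 0.023] 0.9
supply_side_a [0.386, 0.281, 0.026] 0.64
supply_side_b [0.566, 0.239, 0.023] 0.9
supply_side_b [0.386, 0.281, 0.026] 0.64
sample_stage [0.78, -0.012, -0.004] 0.58
detector_stand [0.759, 0.183, -0.006] 0.93
slide_box [0.344, 0.134, -0.003] 0.81
driver [0.345, -0.198, 0.003] 0.58
```

View pics/top0.png

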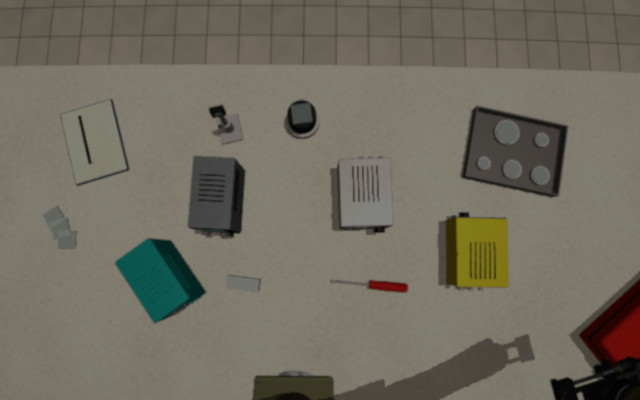

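View pics/side0.png

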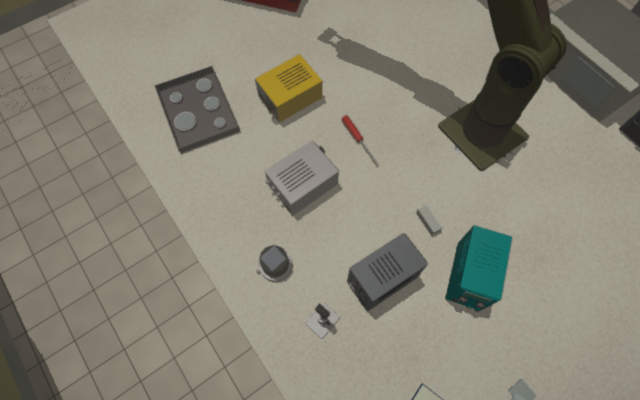

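The top view shows the grey supply at about (216,195), with its knobs at the bottom (-x). The turquoise look-alike is at (160,280), the aluminium controller at (365,193) and the yellow look-alike at (478,252). The grey and aluminium ones match the description. I'll fit box poses in both views next and check them in a crop.

```bash
cat > h.py <<'E'
import numpy as np,cv2
from scipy.optimize import minimize
from scipy.spatial.transform import Rotation as R
def proj(p,P):
    E=np.linalg.inv(p["extrinsics"]); c=P@E[:3,:3].T+E[:3,3]
    s=c[:,:2]/c[:,2:]; s=s*(1+p["k1"]*(s**2).sum(1,keepdims=True))
    K=p["intrinsics"]; return s*[K[0,0],K[1,1]]+K[:2,2]
def corners(q,dx,dy,z0,z1):
    c,s=np.cos(q[2]),np.sin(q[2]); o=[]
    for z in (z0,z1):
        for a,b in ((-1,-1),(1,-1),(1,1),(-1,1)):
            u,v=a*dx/2,b*dy/2; o.append([q[0]+c*u-s*v,q[1]+s*u+c*v,z])
    return np.array(o)
TOP=[(4,5),(5,6),(6,7),(7,4)]
def edges(pic,C):
    e=list(TOP); cam=np.array(pic["extrinsics"])[:3,3]
    # silhouette verticals: all verts whose adjacent faces not both hidden
    ctr=C.mean(0); vis=[]
    for i in range(4):
        j=(i+1)%4; m=(C[i]+C[j])/2; n=m-ctr; n[2]=0
        vis.append(n@(cam-m)>0)
        # n is face normal
    for i in range(4):
        if vis[i] or vis[i-1]: e.append((i,i+4))
    return e
def score(q,pics,dims):
    C=corners(q,*dims); t=0;n=0
    for p,G in pics:
        for a,b in edges(p,C):
            L=C[a]+(C[b]-C[a])*np.linspace(.05,.95,40)[:,None]
            uv=proj(p,L).astype(np.float32)
            d=uv[-1]-uv[0]; d/=np.linalg.norm(d)+1e-9; nn=np.array([-d[1],d[0]])
            gx=cv2.remap(G[0],uv[:,0].copy(),uv[:,1].copy(),cv2.INTER_LINEAR).ravel()
            gy=cv2.remap(G[1],uv[:,0].copy(),uv[:,1].copy(),cv2.INTER_LINEAR).ravel()
            w=abs((gx*nn[0]+gy*nn[1]).mean()); w=min(w,40)
            t+=w*(1 if (a,b) in TOP else .4);n+=1
    return -t/n
def grad(img,s):
    g=cv2.GaussianBlur(cv2.cvtColor(img,cv2.COLOR_BGR2GRAY).astype(np.float32),(0,0),s)
    return cv2.Sobel(g,cv2.CV_32F,1,0,scale=.25*s),cv2.Sobel(g,cv2.CV_32F,0,1,scale=.25*s)
def fit(pp,q0,dims):
    q=np.array(q0,float)
    for s,st in ((3,(.012,.012,.15)),(1.5,(.005,.005,.05)),(.8,(.002,.002,.02))):
        pics=[(p,grad(p["img"],s)) for p in pp]
        best=None
        for da in np.linspace(-1,1,7 if s>2 else 3):
            x0=q+[0,0,da*st[2]]
            sim=np.vstack([x0]+[x0+np.eye(3)[i]*st[i] for i in range(3)])
            m=minimize(score,x0,args=(pics,dims),method="Nelder-Mead",options=dict(initial_simplex=sim,xatol=1e-5,fatol=1e-4))
            if best is None or m.fun<best.fun: best=m
        q=best.x
    return q,best.fun
SUP=(.170,.100,.008,.158); CON=(.170,.130,.008,.098)
def draw(p,items,name,box,k):
    x0,y0,x1,y1=box
    im=cv2.resize(p["img"][y0:y1,x0:x1],None,fx=k,fy=k,interpolation=cv2.INTER_CUBIC)
    for q,dims,col in items:
        C=corners(q,*dims); uv=(proj(p,C)-[x0-.5,y0-.5])*k
        for a,b in edges(p,C): cv2.line(im,tuple(int(v) for v in uv[a]),tuple(int(v) for v in uv[b]),col,1)
    cv2.imwrite(name,im)
def rel(qs,qc):
    d=np.array(qs[:2])-qc[:2]; c,s=np.cos(qc[2]),np.sin(qc[2])
    return d[0]*c+d[1]*s,-d[0]*s+d[1]*c,np.degrees(qs[2]-qc[2])
E
python3 - <<'E'
from plant import r
from h import *
t=r.snapshot("top"); s=r.snapshot("side")
qs={}
for n,q0,d in (("sup",(.557,.19,0),SUP),("con",(.573,-.178,0),CON),("teal",(.357,.319,-.6+1.2),SUP)):
    for l,pp in (("both",[t,s]),("top",[t]),("side",[s])):
        q,f=fit(pp,q0,d); print(n,l,q.round(4),np.degrees(q[2]).round(2),round(f,2))
        if l=="both": qs[n]=q
print(rel(qs["sup"],qs["con"]))
it=[(qs["sup"],SUP,(0,255,0)),(qs["con"],CON,(0,0,255)),(qs["teal"],SUP,(255,0,255))]
draw(t,it,"pics/t1.png",(110,140,410,330),2.6)
draw(s,it,"pics/s1.png",(250,130,520,320),2.8)
E
```

```text
sup both [ 0.5586  0.1893 -0.0421] -2.41 -17.21
sup top [ 0.5612  0.1887 -0.0403] -2.31 -15.23
sup side [ 0.5589  0.1899 -0.0288] -1.65 -19.95
con both [ 0.5737 -0.1786  0.0221] 1.26 -12.83
con top [ 0.5734 -0.1802  0.0489] 2.8 -12.43
con side [ 0.5709 -0.1786  0.0308] 1.77 -14.02
teal both [0.3559 0.3202 0.6204] 35.55 -16.09
teal top [0.3567 0.3195 0.6259] 35.86 -15.01
teal side [0.3552 0.3206 0.6182] 35.42 -17.74
(np.float64(-0.0069138896744441805), np.float64(0.36813118158490743), np.float64(-3.677713548463232))
```

View pics/t1.png

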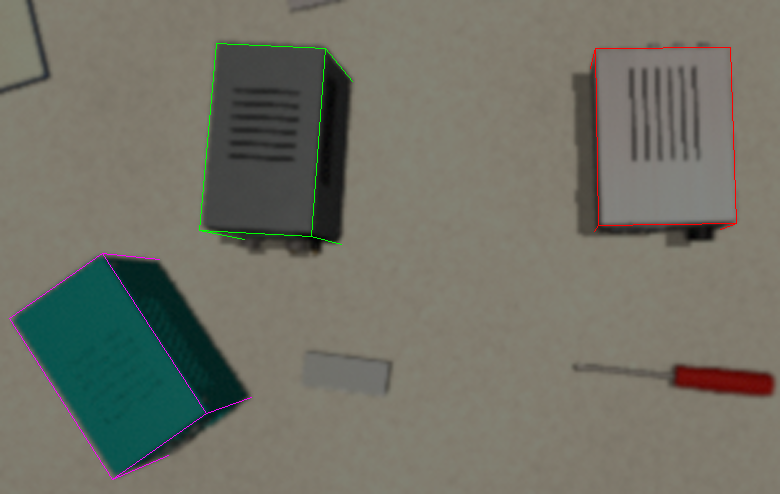

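View pics/s1.png

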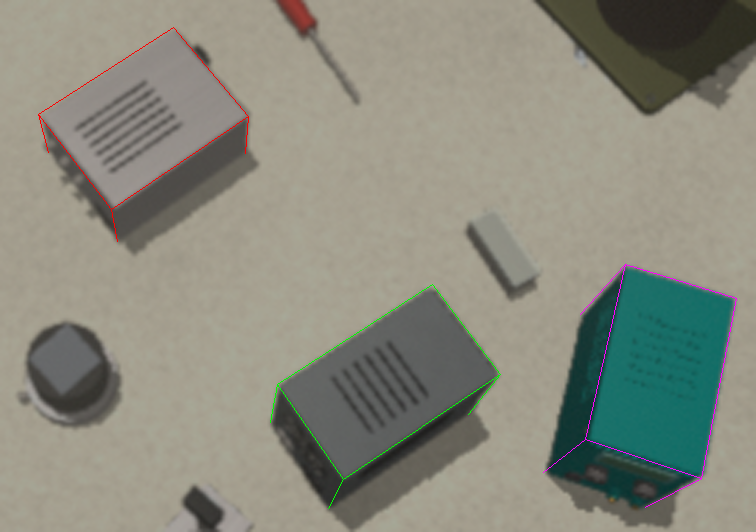

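```bash
cat >> h.py <<'E'
def tool(yaw,lean):
    y,l=np.radians(yaw),np.radians(lean)
    ty=np.array([np.cos(y),np.sin(y),0]); n=np.array([-np.sin(y),np.cos(y),0])
    tz=-n*np.sin(l)-np.array([0,0,np.cos(l)]); return R.from_matrix(np.column_stack([np.cross(ty,tz),ty,tz]))
def cmd(p0,R0,p1,R1):
    return np.round(R0.inv().apply(np.array(p1)-p0),4).tolist()+np.round((R0.inv()*R1).as_rotvec(degrees=True),2).tolist()
E
python3 - <<'E'
from plant import r
from h import *
s=r.get_state(); p=np.array(s["tool_pos"]);Q=R.from_quat(s["eef_rot"])
print(s["clock"]);print(cmd(p,Q,[.45,-.25,.33],tool(-40,0)))
print(cmd([.45,-.25,.33],tool(-40,0),[.57,.15,.35],tool(0,0)))
print(cmd([.57,.15,.35],tool(0,0),[.57,.32,.28],tool(0,40)))
E
```

```text
1.0
[0.3685, -0.2656, -0.0913, 0.0, 0.0, -34.77]
[0.3836, -0.1652, -0.02, 0.0, 0.0, -40.0]
[0.17, 0.0, 0.07, 0.0, -40.0, 0.0]
```

Request:
{"method": "carry_out", "body": {
  "commands": [
    [0.02, 0, -0.05, 0, 0, 0],
    [0.15, -0.11, -0.09, 0, 0, -15],
    [0.26, -0.19, -0.09, 0, 0, -25],
    [0.37, -0.265, -0.09, 0, 0, -35],
    [0.37, -0.265, -0.09, 0, 0, -35],
    [0.37, -0.265, -0.09, 0, 0, -35],
    [0.37, -0.265, -0.09, 0, 0, -35],
    [0.37, -0.265, -0.09, 0, 0, -35],
    [0.37, -0.265, -0.09, 0, 0, -35],
    [0.37, -0.265, -0.09, 0, 0, -35],
    [0.37, -0.265, -0.09, 0, 0, -35],
    [0.37, -0.265, -0.09, 0, 0, -35]
  ],
  "fingers": 0
}}

```text
clock: 2.2
tool_pos: [0.452, -0.2495, 0.3288]
eef_rot: [0.905, 0.426, -0.0, 0.0]
contact_force: [-1.1, -0.8, -0.4]
opening: 0.999
```

Request:
{"method": "carry_out", "body": {
  "commands": [
    [0.384, -0.165, -0.02, 0, 0, -40],
    [0.384, -0.165, -0.02, 0, 0, -40],
    [0.384, -0.165, -0.02, 0, 0, -40],
    [0.384, -0.165, -0.02, 0, 0, -40],
    [0.384, -0.165, -0.02, 0, 0, -40],
    [0.384, -0.165, -0.02, 0, 0, -40],
    [0.384, -0.165, -0.02, 0, 0, -40],
    [0.384, -0.165, -0.02, 0, 0, -40],
    [0.384, -0.165, -0.02, 0, 0, -40],
    [0.384, -0.165, -0.02, 0, 0, -40],
    [0.384, -0.165, -0.02, 0, 0, -40],
    [0.384, -0.165, -0.02, 0, 0, -40]
  ]
}}

```text
clock: 3.4
tool_pos: [0.5706, 0.1471, 0.3483]
eef_rot: [0.707, 0.707, -0.001, 0.001]
contact_force: [0.6, -0.3, 0.9]
opening: 1.0
```

Request:
{"method": "carry_out", "body": {
  "commands": [
    [0.17, 0.005, 0.03, 0, -40, 0],
    [0.17, 0.005, 0.05, 0, -40, 0],
    [0.17, 0.005, 0.07, 0, -40, 0],
    [0.17, 0.005, 0.07, 0, -40, 0],
    [0.17, 0.005, 0.07, 0, -40, 0],
    [0.17, 0.005, 0.07, 0, -40, 0],
    [0.17, 0.005, 0.07, 0, -40, 0],
    [0.17, 0.005, 0.07, 0, -40, 0],
    [0.17, 0.005, 0.07, 0, -40, 0],
    [0.17, 0.005, 0.07, 0, -40, 0]
  ]
}}

```text
clock: 4.4
tool_pos: [0.5759, 0.3186, 0.2807]
eef_rot: [0.665, 0.665, -0.24, 0.242]
contact_force: [-0.1, 0.5, -0.0]
opening: 1.003
```

Run:
```python
from plant import r
from h import *
s=r.get_state(); p=np.array(s["tool_pos"]);Q=R.from_quat(s["eef_rot"])
print(np.round(s["q"],2),p,Q.as_matrix().round(3))
print(cmd(p,Q,[.572,.285,.10],tool(-2,40)))
for n in ("top","side"): cv2.imwrite(f"pics/{n}2.png",r.snapshot(n)["img"])
```

```text
[-0.68  0.97 -0.32  1.01  0.66  1.79 -1.  ] [0.57589646 0.31861955 0.28074891] [[ 0.001  1.     0.002]
 [ 0.767  0.001 -0.641]
 [-0.641  0.002 -0.767]]
[0.0901, -0.0044, 0.1602, 1.42, -0.12, 1.48]
```

View pics/top2.png

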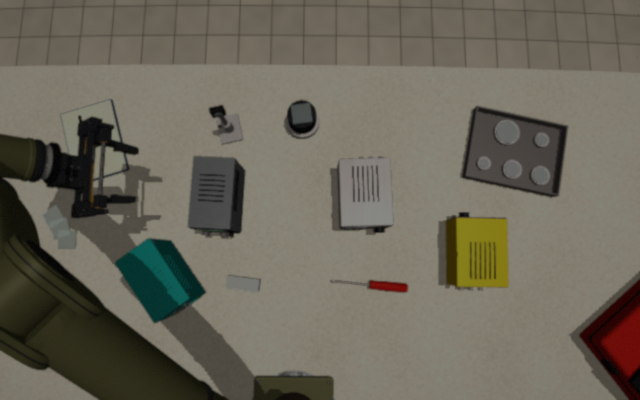

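View pics/side2.png

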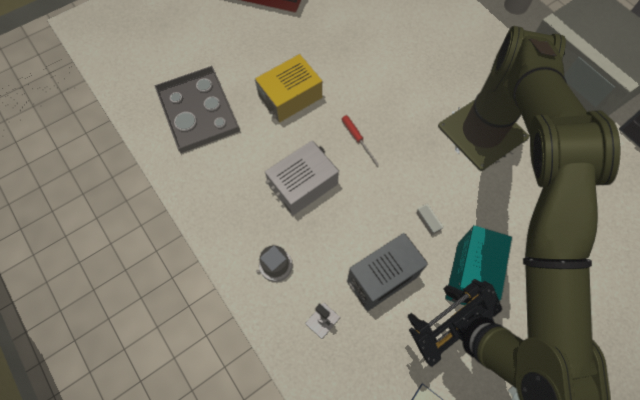

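Run:
```python
from plant import r
from h import *
s=r.get_state(); p=np.array(s["tool_pos"]);Q=R.from_quat(s["eef_rot"])
print(cmd(p,Q,[.575,.285,.13],tool(-2,34)))
```

```text
[0.0698, -0.0006, 0.1371, 1.34, 5.92, 1.66]
```

Request:
{"method": "carry_out", "body": {
  "commands": [
    [0.02, 0, 0.04, 0, 2, 0],
    [0.045, 0, 0.09, 1, 4, 1],
    [0.07, 0, 0.137, 1.3, 6, 1.6],
    [0.07, 0, 0.137, 1.3, 6, 1.6],
    [0.07, 0, 0.137, 1.3, 6, 1.6],
    [0.07, 0, 0.137, 1.3, 6, 1.6]
  ]
}}

```text
clock: 5.1
tool_pos: [0.5755, 0.2882, 0.1307]
eef_rot: [0.687, 0.666, -0.209, 0.203]
contact_force: [-0.4, 0.7, 0.4]
opening: 0.999
```

Run:
```python
from plant import r
from h import *
s=r.get_state(); p=np.array(s["tool_pos"]);Q=R.from_quat(s["eef_rot"])
print(np.round(s["q"],2),p)
print(cmd(p,Q,[.572,.27,.022],tool(-2,34)))
a=[cv2.resize(r.snapshot(n)["img"][y:y+200,x:x+260],None,fx=2.5,fy=2.5) for n,x,y in (("top",0,130),("side",340,190))]
cv2.imwrite("pics/3a.png",a[0]);cv2.imwrite("pics/3b.png",a[1])
```

```text
[-0.59  1.06 -0.35  1.24  0.67  1.44 -1.16] [0.57546065 0.28815766 0.1307111 ]
[0.0454, -0.003, 0.1005, 0.16, -0.16, 0.16]
```

View pics/3a.png

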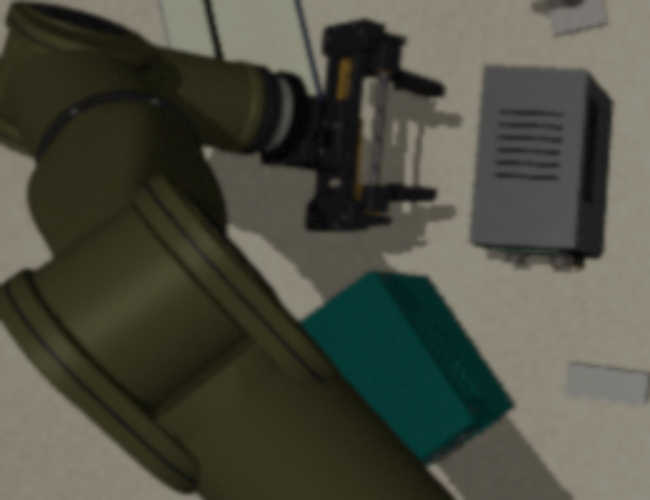

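View pics/3b.png

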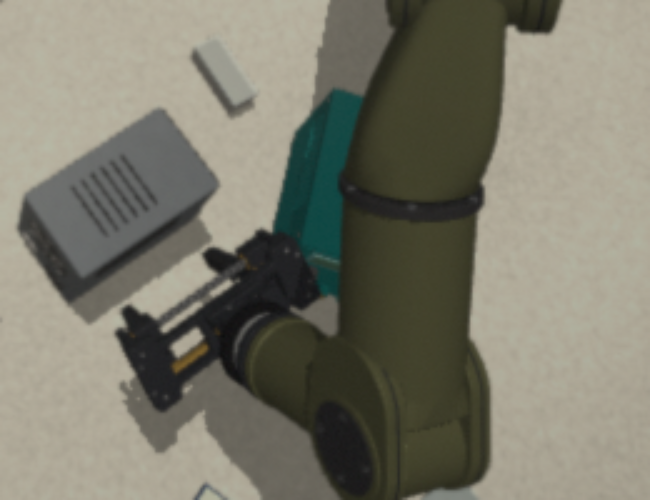

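Run:
```python
from plant import r
from h import *
t=r.snapshot("top");s=r.snapshot("side")
def ray(p,uv):
    K=p["intrinsics"]; d=(np.array(uv)-K[:2,2])/[K[0,0],K[1,1]]
    x=d.copy()
    for _ in range(20): x=d/(1+p["k1"]*(x@x))
    E=p["extrinsics"]; v=E[:3,:3]@np.array([*x,1]); return E[:3,3],v/np.linalg.norm(v)
def tri(a,b):
    o1,d1=ray(t,a);o2,d2=ray(s,b)
    m=np.linalg.lstsq(np.column_stack([d1,-d2]),o2-o1,rcond=None)[0]
    return o1+m[0]*d1,o2+m[1]*d2
f=lambda x,y:(x/2.5,130+y/2.5); g=lambda x,y:(340+x/2.5,190+y/2.5)
print("J6",tri(f(75,85),g(385,425)))
print("flange",tri(f(285,110),g(250,345)))
print("band",tri(f(100,105),g(410,205)))
```

```text
J6 (array([0.57648068, 0.46567555, 0.39199546]), array([0.57822977, 0.4639836 , 0.39116819]))
flange (array([0.58344364, 0.37221513, 0.25841055]), array([0.58323509, 0.37242902, 0.25847692]))
band (array([0.53341922, 0.34387446, 0.54148343]), array([0.52368311, 0.35385209, 0.54640086]))
```

The wrist joint sits at z≈0.39 now and will be at about 0.28 once lowered, so it clears the turquoise box. Descending.

Request:
{"method": "carry_out", "body": {
  "commands": [
    [0.02, -0.001, 0.045, 0, 0, 0],
    [0.035, -0.002, 0.08, 0, 0, 0],
    [0.045, -0.003, 0.1, 0, 0, 0],
    [0.045, -0.003, 0.1, 0, 0, 0],
    [0.045, -0.003, 0.1, 0, 0, 0]
  ]
}}

```text
clock: 5.8
tool_pos: [0.5717, 0.2687, 0.0217]
eef_rot: [0.687, 0.666, -0.21, 0.203]
contact_force: [0.4, 0.6, 0.5]
opening: 0.997
```

Run:
```python
from plant import r
from h import *
s=r.get_state(); p=np.array(s["tool_pos"]);Q=R.from_quat(s["eef_rot"])
print(np.round(s["q"],2),p,s["contact_force"])
t=r.snapshot("top");sd=r.snapshot("side")
a=[cv2.resize(q["img"][y:y+200,x:x+260],None,fx=2.5,fy=2.5) for q,x,y in ((t,60,100),(sd,300,190))]
cv2.imwrite("pics/4a.png",a[0]);cv2.imwrite("pics/4b.png",a[1])
for y,yaw,x in ((.245,-2,.574),(.145,-.5,.577),(.045,1,.580),(0,2,.582)): print(y,cmd(p,Q,[x,y,.022],tool(yaw,34)))
```

```text
[-0.58  1.19 -0.32  1.3   0.73  1.28 -1.24] [0.5716818  0.26867548 0.02168758] [0.38953842 0.6459318  0.46494854]
0.245 [-0.0197, 0.0031, 0.0129, 0.1, -0.06, 0.16]
0.145 [-0.1026, 0.0092, 0.0687, -0.74, -0.06, -1.08]
0.045 [-0.1854, 0.0154, 0.1244, -1.58, -0.07, -2.33]
0 [-0.2227, 0.0188, 0.1495, -2.14, -0.07, -3.16]
```

View pics/4b.png

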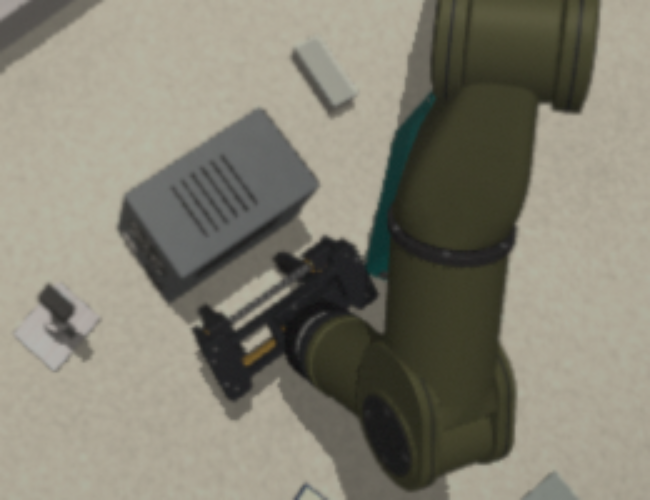

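View pics/4a.png

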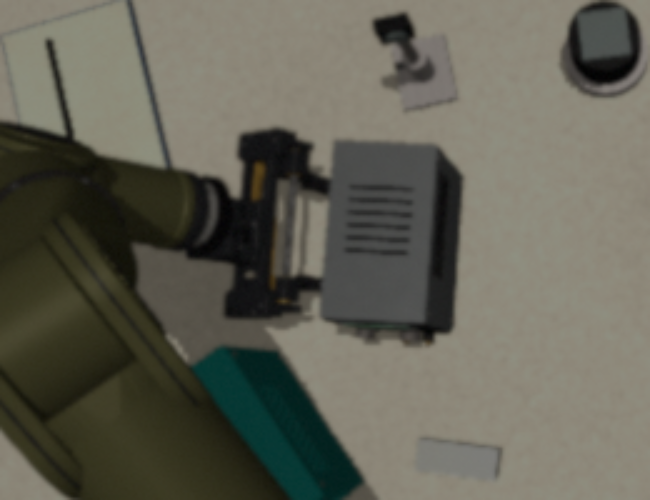

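Request:
{"method": "carry_out", "body": {
  "commands": [
    [-0.005, 0, 0.0034, 0, 0, 0],
    [-0.01, 0.001, 0.0067, 0, 0, 0],
    [-0.015, 0.001, 0.01, 0, 0, 0],
    [-0.019, 0.001, 0.0128, 0, 0, 0],
    [-0.023, 0.001, 0.0155, 0, 0, 0],
    [-0.027, 0.001, 0.018, 0, 0, 0],
    [-0.031, 0.002, 0.0209, 0, 0, 0],
    [-0.035, 0.002, 0.0236, 0, 0, 0],
    [-0.04, 0.003, 0.027, -0.1, 0, -0.1],
    [-0.045, 0.003, 0.0303, -0.2, 0, -0.2],
    [-0.05, 0.004, 0.0337, -0.3, 0, -0.4],
    [-0.055, 0.004, 0.037, -0.4, 0, -0.5]
  ]
}}

```text
clock: 7.1
tool_pos: [0.5731, 0.2087, 0.0213]
eef_rot: [0.684, 0.671, -0.203, 0.201]
contact_force: [-0.7, 12.1, 5.8]
opening: 0.997
```

Run:
```python
from plant import r
from h import *
s=r.get_state(); p=np.array(s["tool_pos"]);Q=R.from_quat(s["eef_rot"])
print(p,s["contact_force"])
t=r.snapshot("top");sd=r.snapshot("side")
for n,pp in (("both",[t,sd]),("top",[t]),("side",[sd])):
  q,f=fit(pp,[.56,p[1]-.06,-.03],SUP);print(n,q.round(4),np.degrees(q[2]).round(2),round(f,2))
  if n=="both":qb=q
for n in ("both","top"): print(fit([t,sd] if n=="both" else [t],[.5734,-.179,.03],CON)[0].round(4))
draw(t,[(qb,SUP,(0,255,0))],"pics/5a.png",(60,100,320,300),2.5)
draw(sd,[(qb,SUP,(0,255,0))],"pics/5b.png",(280,170,540,370),2.5)
```

```text
[0.57314305 0.20874756 0.02131751] [-0.73980137 12.10274115  5.81347793]
both [ 0.5621  0.15   -0.0166] -0.95 -16.6
top [ 0.5635  0.1519 -0.0216] -1.24 -14.34
side [ 0.5611  0.1492 -0.0118] -0.68 -20.92
[ 0.5737 -0.1786  0.0221]
[ 0.5734 -0.1801  0.0481]
```

View pics/5b.png

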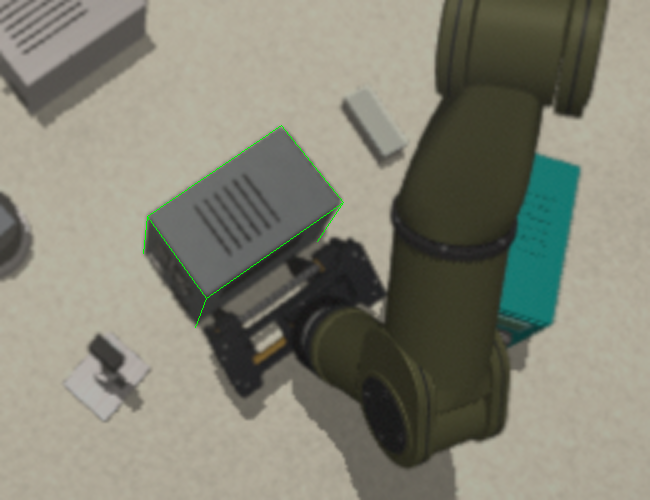

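View pics/5a.png

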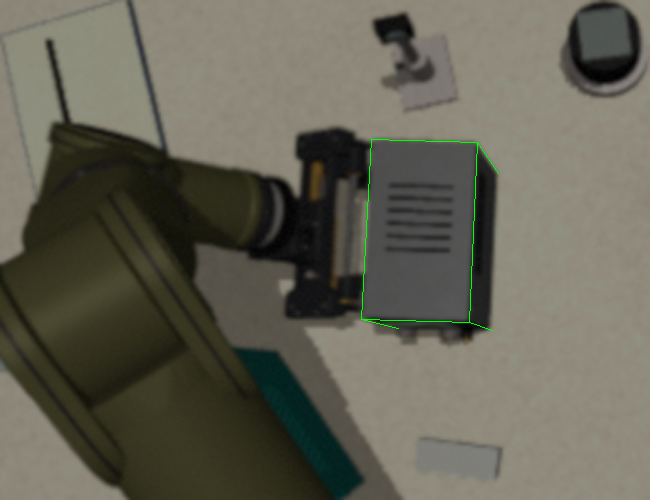

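Request:
{"method": "carry_out", "body": {
  "commands": [
    [-0.005, 0, 0.0034, 0, 0, 0],
    [-0.011, 0.001, 0.0074, -0.1, 0, -0.1],
    [-0.017, 0.001, 0.0115, -0.2, 0, -0.2],
    [-0.024, 0.002, 0.0162, -0.3, 0, -0.4],
    [-0.031, 0.002, 0.0209, -0.3, 0, -0.5],
    [-0.038, 0.003, 0.0256, -0.4, 0, -0.6],
    [-0.045, 0.003, 0.0304, -0.5, 0, -0.7],
    [-0.052, 0.003, 0.0351, -0.5, 0, -0.8],
    [-0.059, 0.004, 0.0398, -0.6, 0, -0.9],
    [-0.066, 0.004, 0.0445, -0.7, 0, -1.0],
    [-0.073, 0.005, 0.0492, -0.8, 0, -1.2],
    [-0.08, 0.005, 0.054, -0.9, 0, -1.4]
  ]
}}

```text
clock: 8.4
tool_pos: [0.5771, 0.1127, 0.0211]
eef_rot: [0.674, 0.682, -0.2, 0.204]
contact_force: [-0.2, 14.6, 8.4]
opening: 0.998
```

```bash
cat > chk.py <<'E'
import sys
from plant import r
from h import *
k=sys.argv[1]
s=r.get_state(); p=np.array(s["tool_pos"]);Q=R.from_quat(s["eef_rot"])
ty=Q.as_matrix()[:,1]; print(s["clock"],p.round(4),"yaw",np.degrees(np.arctan2(ty[1],ty[0])).round(2),np.round(s["contact_force"],1))
t=r.snapshot("top");sd=r.snapshot("side"); it=[]
for nm,q0,d in (("sup",[.565,p[1]-.058 if len(sys.argv)<3 else float(sys.argv[2]),0],SUP),("con",[.5734,-.179,.03],CON)):
  for n,pp in (("both",[t,sd]),("top",[t]),("side",[sd])):
    q,f=fit(pp,q0,d);print(nm,n,q.round(4),np.degrees(q[2]).round(2),round(f,2))
    if n=="both":it.append((q,d,(0,255,0) if nm=="sup" else (0,0,255)))
print("rel",np.round(rel(it[0][0],it[1][0]),4))
draw(t,it,f"pics/{k}a.png",(130,100,410,290),2.8)
draw(sd,it,f"pics/{k}b.png",(240,120,520,310),2.8)
E
python3 chk.py 6
```

```text
8.4 [0.5771 0.1127 0.0211] yaw 0.72 [-0.2 14.6  8.4]
sup both [0.5678 0.0507 0.0332] 1.9 -15.59
sup top [0.57   0.0492 0.0157] 0.9 -14.71
sup side [0.5668 0.0521 0.0166] 0.95 -20.38
con both [ 0.5738 -0.1786  0.022 ] 1.26 -14.21
con top [ 0.5734 -0.1801  0.0499] 2.86 -13.64
con side [ 0.5709 -0.1786  0.0294] 1.68 -15.58
rel [-0.0009  0.2293  0.6408]
```

View pics/6a.png

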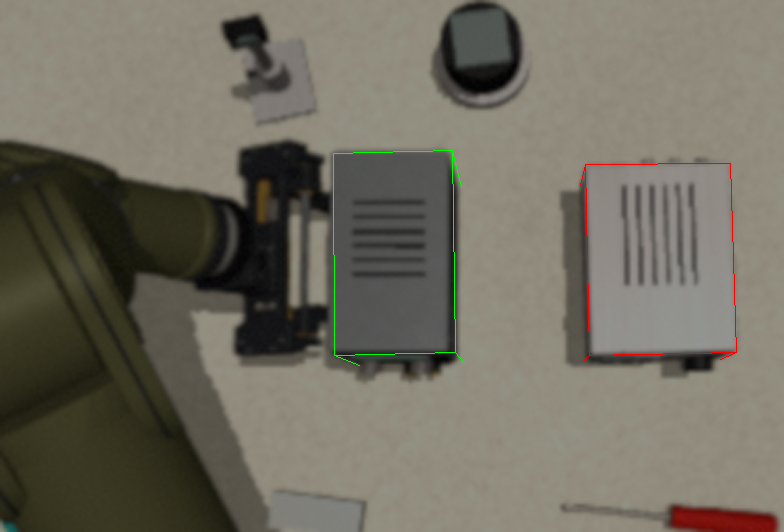

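View pics/6b.png

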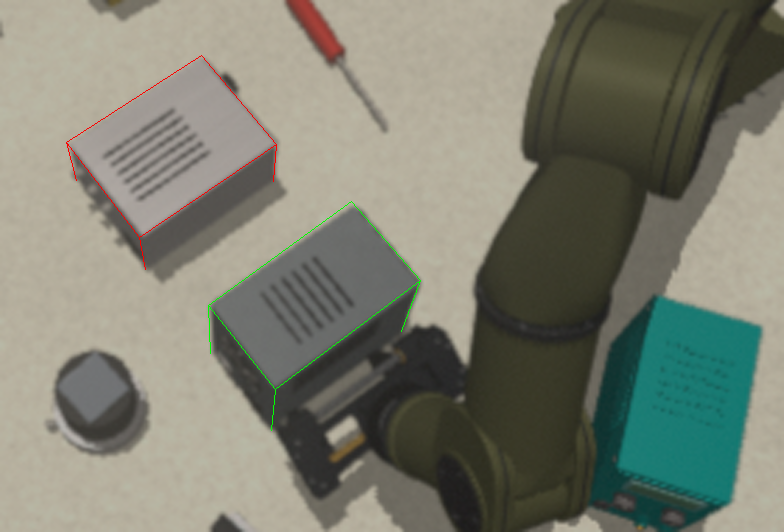

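Request:
{"method": "carry_out", "body": {
  "commands": [
    [-0.006, 0, 0.004, 0, 0, 0],
    [-0.012, 0, 0.0081, -0.1, 0, -0.1],
    [-0.018, 0, 0.0121, -0.1, 0, -0.2],
    [-0.025, 0.001, 0.0169, -0.2, 0, -0.3],
    [-0.032, 0.001, 0.0216, -0.3, 0, -0.4],
    [-0.039, 0.001, 0.0263, -0.4, 0, -0.5],
    [-0.046, 0.001, 0.031, -0.4, 0, -0.6],
    [-0.053, 0.001, 0.0358, -0.5, 0, -0.7],
    [-0.06, 0.0015, 0.0405, -0.6, 0, -0.8],
    [-0.066, 0.0015, 0.0445, -0.6, 0, -0.9],
    [-0.071, 0.0015, 0.0479, -0.7, 0, -1.0],
    [-0.074, 0.0015, 0.05, -0.7, 0, -1.0]
  ]
}}

```text
clock: 9.7
tool_pos: [0.5801, 0.0226, 0.0209]
eef_rot: [0.666, 0.689, -0.198, 0.207]
contact_force: [-0.2, 14.6, 9.9]
opening: 1.001
```

```bash
python3 chk.py 7
```

```text
9.7 [0.5801 0.0226 0.0209] yaw 1.97 [-0.2 14.6  9.9]
sup both [ 0.5731 -0.0373  0.0098] 0.56 -14.94
sup top [ 0.5744 -0.0355  0.0341] 1.95 -14.75
sup side [ 0.5713 -0.0393  0.0298] 1.71 -18.35
con both [ 0.5737 -0.1789  0.0233] 1.33 -13.11
con top [ 0.5734 -0.1801  0.0489] 2.8 -13.69
con side [ 0.5706 -0.1788  0.031 ] 1.78 -13.6
rel [ 0.0027  0.1416 -0.7739]
```

View pics/7a.png

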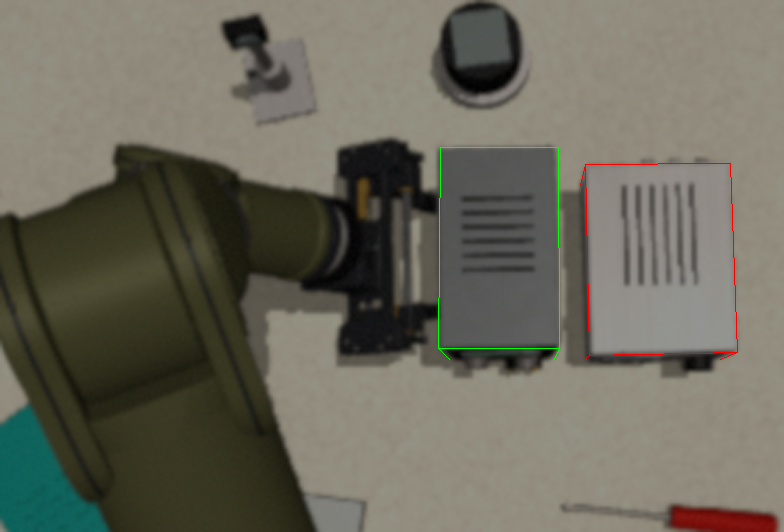

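View pics/7b.png

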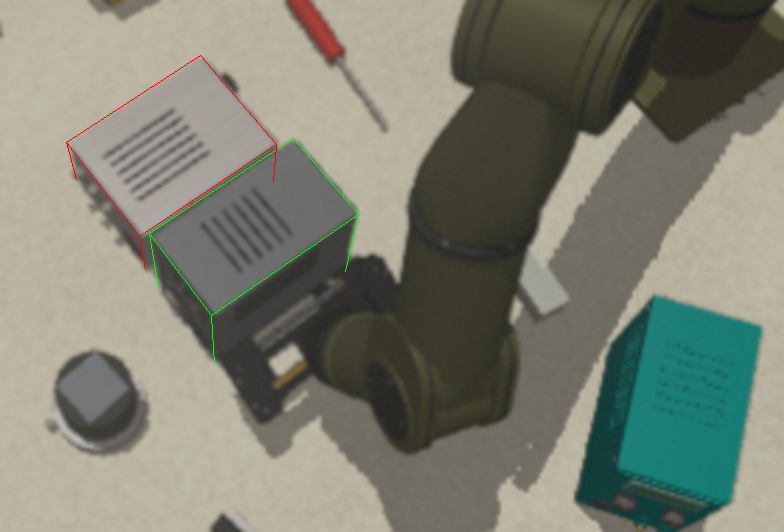

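Request:
{"method": "carry_out", "body": {
  "commands": [
    [-0.003, 0, 0.002, 0, 0, 0],
    [-0.006, -0.0005, 0.004, 0, 0, 0],
    [-0.009, -0.001, 0.006, 0, 0, 0],
    [-0.0115, -0.0015, 0.0078, 0, 0, 0],
    [-0.0135, -0.002, 0.0091, 0, 0, 0],
    [-0.0155, -0.002, 0.0105, 0, 0, 0],
    [-0.017, -0.002, 0.0115, 0, 0, 0],
    [-0.017, -0.002, 0.0115, 0, 0, 0]
  ]
}}

```text
clock: 10.6
tool_pos: [0.5795, 0.0024, 0.0209]
eef_rot: [0.666, 0.689, -0.197, 0.208]
contact_force: [1.1, 13.0, 8.1]
opening: 0.997
```

```bash
python3 chk.py 8
```

```text
10.6 [0.5795 0.0024 0.0209] yaw 2.03 [ 1.1 13.   8.1]
sup both [ 0.5722 -0.0589  0.049 ] 2.81 -14.14
sup top [ 0.5577 -0.0618  0.0428] 2.45 -13.36
sup side [ 0.571  -0.0557  0.0472] 2.71 -17.96
con both [ 0.5737 -0.1802  0.0132] 0.76 -10.93
con top [ 0.5738 -0.1805  0.0125] 0.72 -13.98
con side [ 0.5697 -0.1929  0.0213] 1.22 -10.11
rel [1.0000e-04 1.2140e-01 2.0491e+00]
```

View pics/8a.png

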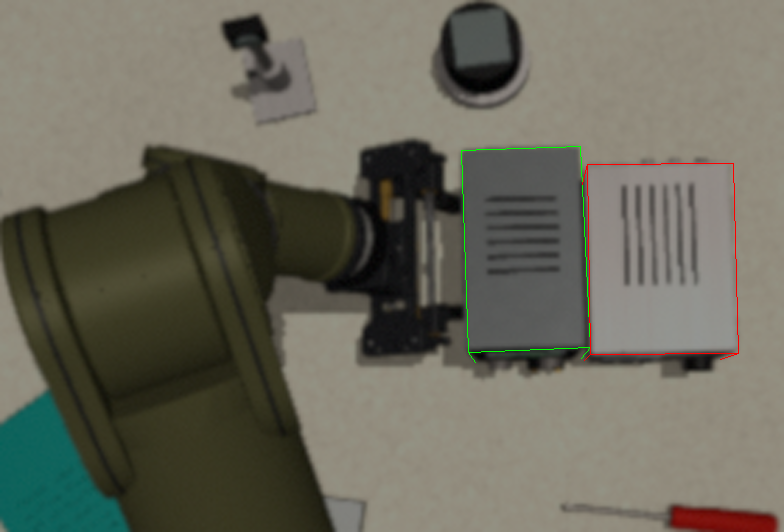

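View pics/8b.png

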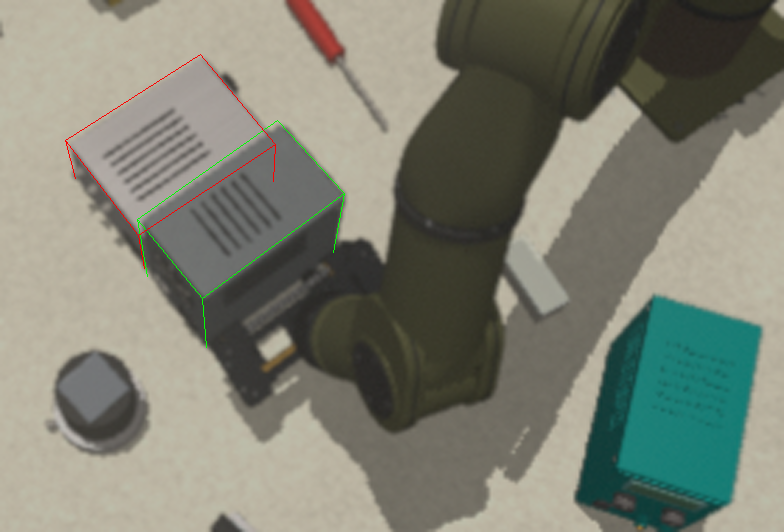

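Request:
{"method": "carry_out", "body": {
  "commands": [
    [-0.0015, 0, 0.001, 0, 0, 0],
    [-0.0025, 0, 0.0017, 0, 0, 0],
    [-0.0035, 0, 0.0024, 0, 0, 0],
    [-0.0035, 0, 0.0024, 0, 0, 0]
  ]
}}

```text
clock: 11.1
tool_pos: [0.5795, -0.0015, 0.0208]
eef_rot: [0.666, 0.689, -0.197, 0.208]
contact_force: [0.4, 13.7, 8.4]
opening: 0.994
```

Request:
{"method": "carry_out", "body": {
  "commands": [
    [-0.0008, 0, 0.0006, 0, 0, 0],
    [-0.0016, 0, 0.0011, 0, 0, 0],
    [-0.0016, 0, 0.0011, 0, 0, 0]
  ]
}}

```text
clock: 11.4
tool_pos: [0.5795, -0.0028, 0.0208]
eef_rot: [0.666, 0.689, -0.197, 0.207]
contact_force: [0.3, 14.1, 8.7]
opening: 0.997
```

Request:
{"method": "carry_out", "body": {
  "commands": [
    [-0.0008, 0, 0.0006, 0, 0, 0],
    [-0.0016, 0, 0.0011, 0, 0, 0],
    [-0.0016, 0, 0.0011, 0, 0, 0]
  ]
}}

```text
clock: 11.7
tool_pos: [0.5796, -0.0047, 0.0208]
eef_rot: [0.666, 0.689, -0.197, 0.207]
contact_force: [-1.1, 15.1, 10.5]
opening: 0.998
```

```bash
python3 chk.py 9
```

```text
11.7 [ 0.5796 -0.0047  0.0208] yaw 2.05 [-1.1 15.1 10.5]
sup both [ 0.5725 -0.0627  0.0413] 2.37 -15.33
sup top [ 0.558  -0.0657  0.0511] 2.93 -11.05
sup side [ 0.5711 -0.0626  0.0499] 2.86 -17.79
con both [ 0.5738 -0.1808  0.0034] 0.19 -10.1
con top [ 0.5761 -0.1829  0.0054] 0.31 -12.46
con side [ 0.5709 -0.1794  0.0057] 0.33 -9.09
rel [-9.0000e-04  1.1810e-01  2.1718e+00]
```

View pics/9a.png

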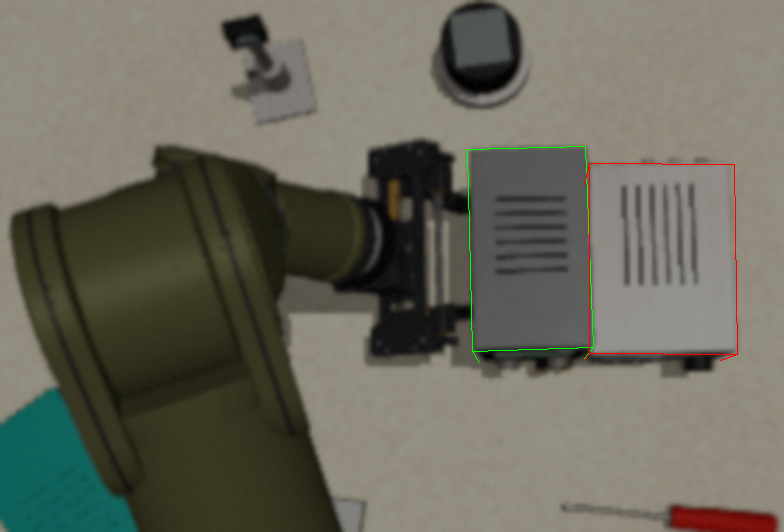

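View pics/9b.png

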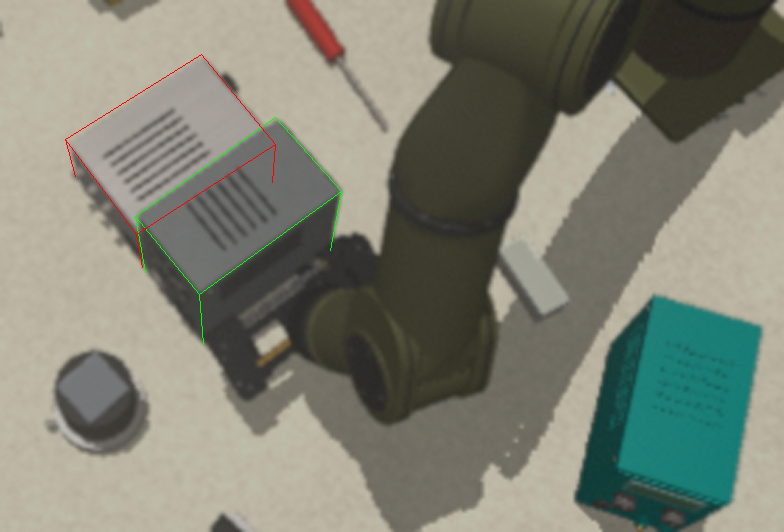

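Request:
{"method": "carry_out", "body": {
  "commands": [
    [-0.0008, 0, 0.0006, 0, 0, 0],
    [-0.0016, 0, 0.0011, 0, 0, 0],
    [-0.0016, 0, 0.0011, 0, 0, 0]
  ]
}}

```text
clock: 12.1
tool_pos: [0.5797, -0.0047, 0.0207]
eef_rot: [0.666, 0.69, -0.195, 0.207]
contact_force: [-2.0, 18.0, 12.9]
opening: 1.004
```

Request:
{"method": "carry_out", "body": {
  "commands": [
    [-0.0008, 0, 0.0006, 0, 0, 0],
    [-0.0008, 0, 0.0006, 0, 0, 0]
  ]
}}

```text
clock: 12.3
tool_pos: [0.5796, -0.0048, 0.0206]
eef_rot: [0.666, 0.69, -0.195, 0.206]
contact_force: [-2.3, 20.2, 14.4]
opening: 0.998
```

Contact reached: the TCP has stalled and the force has risen from 15 to 20 N. I'll seat it lightly once more, then back off.

Request:
{"method": "carry_out", "body": {
  "commands": [
    [-0.001, 0, 0.0007, 0, 0, 0],
    [-0.0018, 0, 0.0012, 0, 0, 0],
    [-0.0018, 0, 0.0012, 0, 0, 0]
  ]
}}

```text
clock: 12.6
tool_pos: [0.5797, -0.0049, 0.0206]
eef_rot: [0.666, 0.69, -0.194, 0.205]
contact_force: [-3.0, 23.2, 16.4]
opening: 0.999
```

Request:
{"method": "carry_out", "body": {
  "commands": [
    [0.004, 0, -0.0027, 0, 0, 0],
    [0.01, 0, -0.0067, 0, 0, 0],
    [0.018, 0, -0.012, 0, 0, 0],
    [0.026, 0, -0.0175, 0, 0, 0],
    [0.034, 0, -0.023, 0, 0, 0],
    [0.042, 0, -0.028, 0, 0, 0],
    [0.042, 0, -0.028, 0, 0, 0],
    [0.042, 0, -0.028, 0, 0, 0]
  ]
}}

```text
clock: 13.4
tool_pos: [0.5757, 0.0319, 0.0202]
eef_rot: [0.666, 0.686, -0.204, 0.21]
contact_force: [0.1, 0.1, -0.2]
opening: 0.998
```

```bash
python3 chk.py 10 -.064
```

```text
13.4 [0.5757 0.0319 0.0202] yaw 1.7 [ 0.1  0.1 -0.2]
sup both [ 0.5725 -0.0628  0.0367] 2.11 -15.67
sup top [ 0.5742 -0.0635  0.0404] 2.31 -15.75
sup side [ 0.5708 -0.0621  0.0366] 2.1 -17.69
con both [ 0.5738 -0.1808  0.0044] 0.25 -10.09
con top [ 0.5761 -0.1828  0.0066] 0.38 -12.47
con side [ 0.5708 -0.1792  0.0042] 0.24 -9.0
rel [-8.0000e-04  1.1810e-01  1.8515e+00]
```

View pics/10a.png

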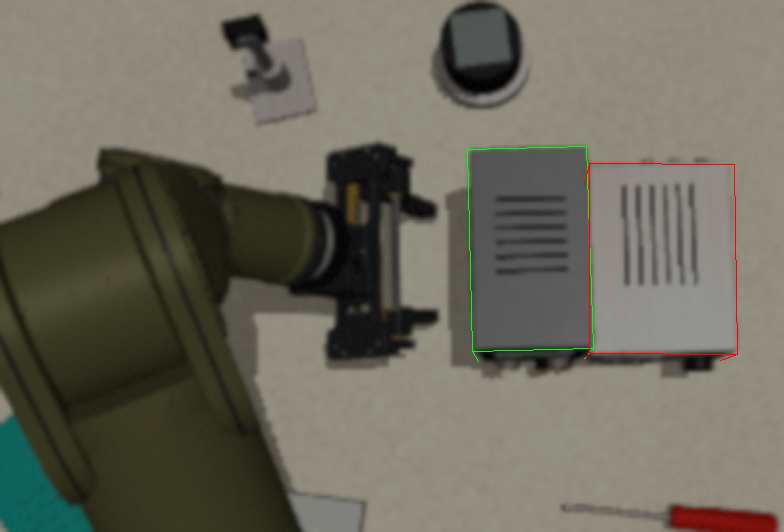

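View pics/10b.png

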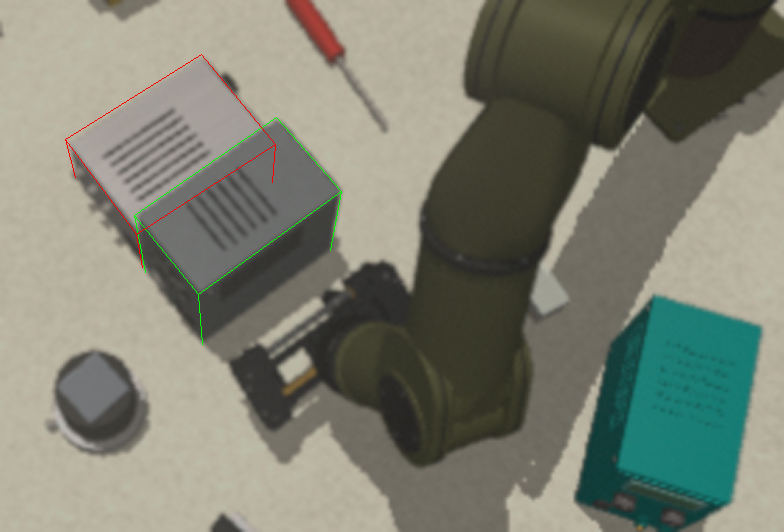

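Run:
```python
from plant import r
from h import *
t=r.snapshot("top");s=r.snapshot("side")
g=lambda i:cv2.cvtColor(i,cv2.COLOR_BGR2GRAY).astype(np.float32)
for n,p,b in (("con top",t,(345,158,395,236)),("con side",s,(262,142,310,190)),("stage",t,(283,96,322,140)),("det",t,(205,102,246,144)),("driver",t,(325,275,412,296))):
    im0=cv2.imread("pics/top0.png" if p is t else "pics/side0.png")
    x0,y0,x1,y1=b; a,c=g(im0)[y0:y1,x0:x1],g(p["img"])[y0:y1,x0:x1]
    print(n,np.round(cv2.phaseCorrelate(a,c,cv2.createHanningWindow(a.shape[::-1],cv2.CV_32F)),2))
# controller fit using far edges only, fixed y/x: fit yaw via original picture jointly
p0=dict(t);p0["img"]=cv2.imread("pics/top0.png");s0=dict(s);s0["img"]=cv2.imread("pics/side0.png")
g0=[(p0,grad(p0["img"],1)),(s0,grad(s0["img"],1))]
for a in np.radians([0,1,1.5,2,2.5,3]): 
    m=minimize(lambda v:score([v[0],v[1],a],g0,CON),[.573,-.179],method="Nelder-Mead",options=dict(initial_simplex=[[.573,-.179],[.577,-.179],[.573,-.175]])); print(np.degrees(a).round(1),m.x.round(4),round(m.fun,2))
print(r.get_state()["tool_pos"],r.get_state()["contact_force"])
```

```text
Traceback (most recent call last):
ValueError: setting an array element with a sequence. The requested array has an inhomogeneous shape after 1 dimensions. The detected shape was (2,) + inhomogeneous part.
```

Run:
```python
from plant import r
from h import *
t=r.snapshot("top");s=r.snapshot("side")
g=lambda i:cv2.cvtColor(i,cv2.COLOR_BGR2GRAY).astype(np.float32)
for n,p,b in (("con top",t,(345,158,395,236)),("con side",s,(262,142,310,190)),("stage",t,(283,96,322,140)),("det",t,(205,102,246,144)),("driver",t,(325,275,412,296))):
    im0=cv2.imread("pics/top0.png" if p is t else "pics/side0.png")
    x0,y0,x1,y1=b; a,c=g(im0)[y0:y1,x0:x1],g(p["img"])[y0:y1,x0:x1]
    (d,q)=cv2.phaseCorrelate(a.copy(),c.copy(),cv2.createHanningWindow(a.shape[::-1],cv2.CV_32F)); print(n,np.round(d,2),round(q,2))
p0=dict(t);p0["img"]=cv2.imread("pics/top0.png");s0=dict(s);s0["img"]=cv2.imread("pics/side0.png")
g0=[(p0,grad(p0["img"],1)),(s0,grad(s0["img"],1))]
for a in np.radians([0,1,1.5,2,2.5,3]): 
    m=minimize(lambda v:score([v[0],v[1],a],g0,CON),[.573,-.179],method="Nelder-Mead",options=dict(initial_simplex=[[.573,-.179],[.577,-.179],[.573,-.175]])); print(np.degrees(a).round(1),m.x.round(4),round(m.fun,2))
```

```text
con top [ 0.05 -0.06] 0.96
con side [-0.04 -0.06] 0.86
stage [0.03 0.53] 0.9
det [0.54 0.58] 1.0
driver [ 0.07 -0.09] 1.03
0.0 [ 0.5739 -0.1782] -14.02
1.0 [ 0.5737 -0.1786] -14.34
1.5 [ 0.5737 -0.1787] -14.31
2.0 [ 0.5738 -0.1788] -14.19
2.5 [ 0.5733 -0.1789] -14.12
3.0 [ 0.5731 -0.1789] -14.01
```

Run:
```python
from plant import r
s=r.get_state(); print(s["clock"],s["tool_pos"],s["contact_force"]); print(r.finish_job())
```

```text
13.7 [0.57575735 0.03139744 0.02032688] [-0.46957505 -0.05007956  0.01724325]
the job is handed in; nothing more can be done
None
```

I pushed the grey power supply across the bench until it touched the near side of the aluminium controller, then backed the fingers off and handed the job in at 13.7 s. The push used the open fingers on its +y side about 2 cm above the bench, with the tool leaned back 34°. When it met the controller, the sideways force rose from about 15 to 23 N and the tool stopped moving.

**Last checks:**
- **Position:** the supply's side-to-side offset from the controller is about 0.116–0.118 m (0.115 is touching). The fronts are level within about 4 mm.
- **Upright and square:** the supply still matched an upright box outline in both views. Its yaw is about 2.1°; the controller's was 1.3–2.8° before the push, so they should be square within about 1°.
- **Controller:** the image shift against the start was under 0.1 pixel, so it did not move.
- **Bystanders:** the driver did not shift, and the sample stage and detector stand read 0.5–0.8 pixel (1–2 mm), probably shadow or noise. I did not measure the slide box, but the arm only passed above it.
- **Robot:** the fingers are about 3 cm clear, with no contact force.

**Disagreement:** once the supply hid part of the controller, the box fit gave its yaw as about 0.3°. I put that down to the supply covering one of its edges, because the controller's image had not changed. Even at 0.3° the angle between them would be about 1.9°, still within the 4° limit.

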